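Tighten the second cross pair on the marinating box cover

ROBOT

A 6-joint arm with a two-finger parallel gripper is mounted at the origin on the work surface. World frame = base frame: x ahead of the robot, y to its left, z up, the work surface at z = 0. Lengths are in mm, angles in rad, forces in N, time in s.
With the tool pointing down it reaches from about 275 to 1000 mm from the base axis. Payload 8.4 kg.
Tool frame: the origin (TCP) lies at the very end of the fingers, on their centre line; the grasp point (between the pads) lies 19 mm behind it; z points along the fingers, y is the direction in which the jaws open and shut (so a half turn about z gives the same grasp; the last joint's range is limited). The gripper opens to 85 mm and grips with 20 to 120 N. Pads are 22 mm wide; open, the fingers measure 114 mm over their backs; the gripper's body (76 mm by 85 mm) begins 54 mm behind the grasp point. The pads swing forward as they close: fully open they stand 13 mm farther back than shut.
Start: joints at [1.327, 0.353, 1.633, -0, 1.155, -0.002], TCP at [149.655, 606.821, 231.281] pointing down, gripper open.
Joint ranges: [-2.63, 2.63], [-0.92, 2.1], [0.06, 2.66], [-1.3, 4.44], [0, 2.69], [-3.02, 3.02]. Speed limits (rad/s): [2.22, 2.22, 2.79, 3.14, 3.14, 3.14].

INTERFACE

Orientations are given as [roll, pitch, yaw] about the fixed x, y, z axes, in that order (R = Rz(yaw) Ry(pitch) Rx(roll)).
In Python, from rig import sense, grab_frame, sign_off, masks_of gives the robot as it stands. The module is installed in compiled form; this text tells all that it offers.
- The arm moves only by the shell command python3 -m inch 'ROWS' [FORCE]. ROWS is JSON, a list of rows, each an object of numbers: "gripper": the finger opening in m, from 0 to 0.0854; "tx", "ty", "tz": the shift along the tool's x, y, z in m; "spin": the turn about the tool's z in degrees. In form: [{"gripper": .., "tx": .., "ty": .., "tz": .., "spin": ..}, ...]. A call has exactly 8 rows; each row shifts and turns the commanded pose from where the row before left it, along the tool's axes as they then stand; what a row does not reach is not made up. A row lasts 1/10 s, in which the tool goes at most 50 mm and 8.59 degrees, less where a joint would pass 70% of its speed; a pose out of reach is approached as far as the arm can. A call is refused whole if a number of a shift passes 0.05 or a number of a turn 8.59, either way. A call with a gripper value outside its range is refused whole. The fingers move at their own pace and stop on an object; FORCE is the grip in N (left out, the last holds). Time passes only in rows, so rows that do not move let the fingers close, or fill a call up. It gives the time, the measured TCP pose, the force and the opening at its end, in the units of the state.
- sense(): the state, without advancing time (a new reading comes with each control period).
- grab_frame(name): name is "scene" or "top" or "wrist"; returns a dict with "pixels" (420x560x3 uint8, red, green, blue), "K" (3x3 intrinsics, pixels), "extrinsics" (4x4, takes a point from camera to world coordinates). Camera axes: x right, y down, z forward; pixel columns grow to the right and rows downward; lengths in mm; the calibration is good to about 2 mm. A picture is of the moment at which its call begins. There is no depth.
- sign_off(): hands the job in, once; it reports no verdict.
Trained networks look in the newest picture that a camera, given by its name, has taken for a name from the list of things; names that differ only in an ending like _2 or _b are one class to them, and where a whole thing is asked for, a point or a joint stands for the part that bears it (a point fixed in the world has none). Each returns a list of dicts, best first, with "conf" (0 to 1); they miss things now and then, are a little off and sometimes report something else, mostly with a low value. They report only what shows in the picture. A call takes as long as a camera call. They do not tell look-alikes from the thing itself.
- masks_of(camera, target): "pixels" (420x560 bool, what is visible of it) and "centre" ([row, column] in pixels, amid what is visible of it).
The state is a dict: "clock": time; "qpos": joint angles; "qvel": joint speeds; "joint_efforts": joint torques, N m; "eef_pos": TCP position; "tcp_rot": TCP orientation; "contact_force": force on the tool from outside, world axes, zero at the start; "wrist_torque": the same for the moment, N m; "opening": opening from 0.0 (shut) to 1.0 (fully open).
Only numpy, scipy, OpenCV 4.12 (cv2) and the standard library are available. Lean on these libraries where they do the work, as an engineer would, in place of code of your own. Each camera call takes 0.05 s, during which the arm holds its last target.

TASK

The gasketed cover of the steel marinating box has one diagonal pair of wing screws already tight (their wings point at the middle of the cover); leave those two alone. Finish the cross: tighten the loose wing screw at the spout corner first, clockwise until it stops, then go straight across and tighten the loose one diagonally opposite just as far.

Things in the scene. Friction and masses are not known exactly. Their poses are not given: they have to be found in the camera images.
- marinator: Square steel box, aluminium cover 136 x 136 mm on a black gasket, flat top 70 mm above the counter; it does not move. Origin: middle of its underside, z up; x and y run along the square's DIAGONALS. A level drain spout (24 mm thick, 32 mm high) at the +x corner reaches 136 mm from the middle. Wing screws at the corners, 68 mm from the middle: loose at +x and -x, tight at +y and -y. Low disc (3 mm) mid-cover.
- spout_screw (a joint): Loose wing screw at the spout corner, at marinator x = +68 mm, y = 0. Vertical hinge: 0 = loosest, grows clockwise seen from above, 1.2 rad = tight on a solid stop. Seen from above its blade stands (1.2 - value) rad anticlockwise of the marinator x axis, so when tight it points at the cover middle. Starts at 0 to 0.35; stays where left; 0.1 N m to turn. Shape as the tight pair.
- far_screw (a joint): Loose wing screw diagonally opposite the spout, at marinator x = -68 mm, y = 0. Vertical hinge: 0 = loosest, grows clockwise seen from above, 1.2 rad = tight on a solid stop. Seen from above its blade stands (1.2 - value) rad anticlockwise of the marinator x axis, so when tight it points at the cover middle. Starts at 0 to 0.35; stays where left; 0.1 N m to turn. Shape as the tight pair.
- tight_pair: The two tight wing screws, at marinator x = 0, y = +68 and -68 mm, wings pointing at the middle; they do not turn. All four are alike, black: an upright blade 42 mm from wing tip to wing tip, 10 mm thick, 10 to 39 mm above the cover top (80 to 109 mm above the counter), on a hub 17 mm across and a 24 mm washer. Origin: middle of the cover top, axes as the marinator.
Not all that is in view belongs to the job. Of the things shaped like the marinator, the steel one is meant.

How it is judged:
By the outcome, as a careful person would: the job done as asked, in the order asked, and still so for the second after the job is handed in, with the robot touching nothing.
It also fails if it takes over 42 s, if anything falls off the work surface, if the arm or the gripper's body presses on something with over 40 N, if the wrist force passes 120 N, or if a joint passes its speed limit or range.

## Working session

There is one attempt and no reset: what is moved stays moved. The work goes in short steps, Python scripts to look and compute and a shell command to move; the robot and the scene stay as the last step left them, time stands still between calls to the robot, and variables do not carry over. Pictures are saved under pics/ and viewed, and the job is handed in when it is done.

```bash
mkdir -p pics; python3 - <<'E'
from rig import *
import cv2,numpy as np
s=sense()
print({k:(np.round(v,3).tolist()) for k,v in s.items()})
for n in ["scene","top"]:
    f=grab_frame(n); cv2.imwrite(f"pics/{n}0.png",f["pixels"][:,:,::-1])
    print(n,np.round(f["K"],1).tolist(),np.round(f["extrinsics"],3).tolist())
E
```

```text
{'clock': 0.0, 'qpos': [1.327, 0.354, 1.634, 0.0, 1.155, -0.002], 'qvel': [0.001, -0.002, -0.0, -0.0, -0.0, -0.001], 'joint_efforts': [0.001, -60.523, -34.21, 0.0, 0.009, -0.0], 'eef_pos': [149.545, 606.355, 230.546], 'tcp_rot': [-3.14, -0.0, 2.9], 'contact_force': [0.45, -0.318, 0.14], 'wrist_torque': [0.023, -0.023, 0.019], 'opening': 0.999}
scene [[391.0, 0.0, 280.2], [0.0, 391.0, 211.3], [0.0, 0.0, 1.0]] [[-0.777, 0.337, -0.532, 875.473], [0.629, 0.43, -0.647, 482.063], [0.011, -0.837, -0.546, 563.615], [0.0, 0.0, 0.0, 1.0]]
top [[392.9, 0.0, 276.5], [0.0, 392.9, 215.8], [0.0, 0.0, 1.0]] [[-0.004, -0.979, 0.203, 230.55], [-1.0, 0.005, 0.005, -111.891], [-0.006, -0.203, -0.979, 1068.926], [0.0, 0.0, 0.0, 1.0]]
```

View pics/scene0.png

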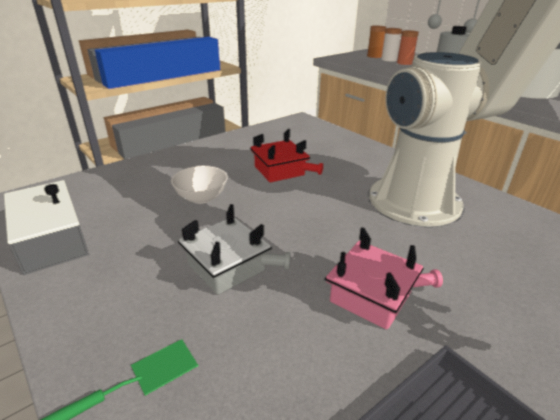

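View pics/top0.png

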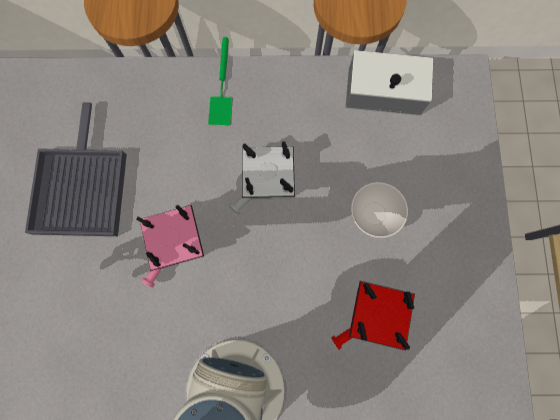

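Candidates: steel box at top-view (268,172); look-alikes are the pink (171,238) and red (383,315) boxes, and the white one-knob box (392,80). The steel one, with its grey spout at (237,208), is the one meant. Next a close crop.

```bash
cat > h.py <<'E'
import numpy as np,cv2
from rig import *
def px2w(f,u,v,z):
    d=np.linalg.inv(f["K"])@[u,v,1.0]; E=f["extrinsics"]; w=E[:3,:3]@d; o=E[:3,3]
    return o+w*(z-o[2])/w[2]
def w2px(f,p):
    E=f["extrinsics"]; c=E[:3,:3].T@(np.asarray(p,float)-E[:3,3]); q=f["K"]@c; return q[:2]/q[2]
E
python3 - <<'E'
from h import *
f=grab_frame("top"); p=f["pixels"]
c=p[120:230,215:325,::-1]; cv2.imwrite("pics/top_crop.png",cv2.resize(c,None,fx=5.4,fy=5.4,interpolation=cv2.INTER_CUBIC))
for t in ["marinator","spout_screw"]:
    for m in masks_of("top",t):
        print(t,m["conf"],np.round(m["centre"],1),m["pixels"].sum())
f=grab_frame("scene"); p=f["pixels"]
c=p[190:300,165:300,::-1]; cv2.imwrite("pics/sc_crop.png",cv2.resize(c,None,fx=5.4,fy=5.4,interpolation=cv2.INTER_CUBIC))
for t in ["spout_screw"]:
    for m in masks_of("scene",t):
        print(t,m["conf"],np.round(m["centre"],1),m["pixels"].sum())
E
```

```text
marinator 0.7 [315.7 380.3] 3626
marinator 0.67 [240.9 168.2] 3034
marinator 0.61 [172.2 268.2] 2788
spout_screw 0.66 [330.1 362.5] 127
spout_screw 0.58 [186.3 250.2] 94
spout_screw 0.73 [259.7 410.2] 209
spout_screw 0.54 [236.1 257.1] 280
spout_screw 0.52 [144.8 300.2] 104
```

View pics/top_crop.png

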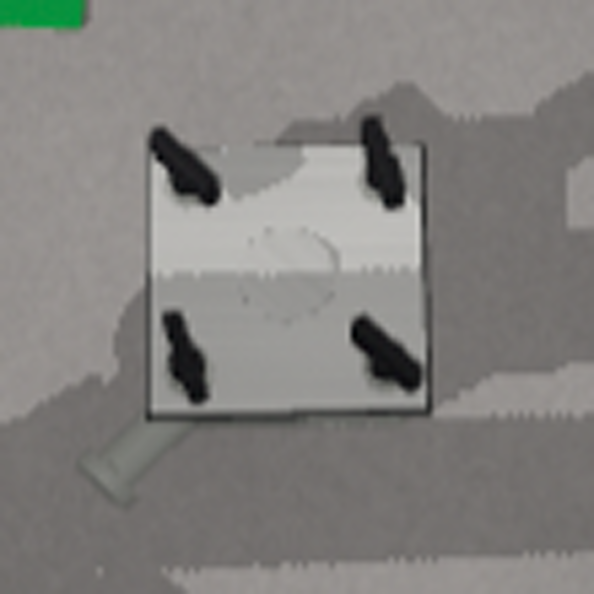

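View pics/sc_crop.png

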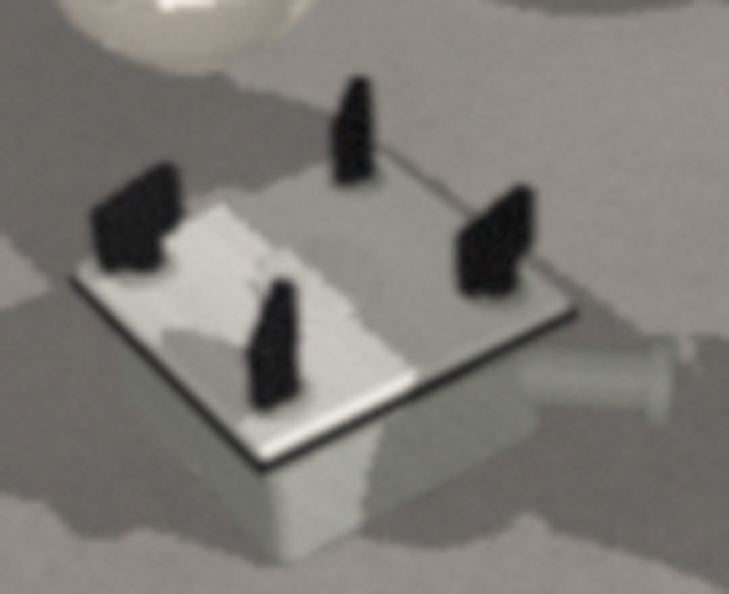

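The crop shows the steel box with the spout at lower left (crop 105,475). The loose blades stand at lower left (185,357) and upper right (383,163), and the tight diagonal runs upper left to lower right.

```bash
python3 - <<'E'
from h import *
f=grab_frame("top")
g=lambda x,y,z:px2w(f,215+(x+.5)/5.4-.5,120+(y+.5)/5.4-.5,z)
C=[g(*c,68) for c in [(149,143),(423,143),(430,413),(148,415)]]
for c in C: print(np.round(c,1))
m=np.mean(C,0);print("mid",m[:2]);C=np.array(C)
for i in range(4):print(np.linalg.norm(C[i]-C[(i+1)%4]))
d=(C[3]-C[1]);a1=np.arctan2(d[1],d[0]);d=C[0]-C[2];a2=np.arctan2(d[1],d[0]);print("yaw spout",a1, "from other diag",a2, a2+np.pi/2,a2-np.pi/2)
sp=g(105,475,40);print("spout end",sp, np.hypot(*(sp-m)[:2]),np.arctan2(*(sp-m)[1::-1]))
# blades
for n,a,b in [("spout",(173,318),(199,397)),("far",(372,122),(394,202)),("t1",(160,135),(211,197)),("t2",(358,324),(413,383))]:
    A=g(*a,109);B=g(*b,109);print(n,(A+B)[:2]/2,np.linalg.norm(A-B),np.arctan2(*(A-B)[1::-1]), np.linalg.norm(((A+B)/2-m)[:2]))
# segmentation from mask centres
E
```

```text
[630.7 -15.1  68. ]
[ 629.8 -152.2   68. ]
[ 490.5 -153.8   68. ]
[490.2 -16.5  68. ]
mid [560.29466331 -84.39671269]
137.09020889034073
139.34367295827815
137.31943747676016
140.45659473146742
yaw spout 2.370241776850906 from other diag 0.7799830853202347 2.3507794121151315 -0.7908132414746618
spout end [466.81153603   7.16970556  40.        ] 130.85680738162927 2.366551935211177
spout [507.44338818 -37.85946597] 40.581861201782246 0.3156901319229819 70.4199731235685
far [ 604.00396734 -131.24404106] 41.84289457571367 0.24550405306504708 64.0716429814099
t1 [602.56011348 -36.66097616] 40.10046754970555 0.6649213560293011 63.757892206724165
t2 [ 508.80604726 -131.55402032] 38.59212570645337 0.7239850490956609 69.8204070943816
```

```bash
python3 -m inch '[{"gripper":0.05,"tx":-0.0335,"ty":-0.0358},{"gripper":0.05,"tx":-0.0335,"ty":-0.0358},{"gripper":0.05,"tx":-0.0335,"ty":-0.0358},{"gripper":0.05,"tx":-0.0335,"ty":-0.0358},{"gripper":0.05,"tx":-0.0335,"ty":-0.0358},{"gripper":0.05,"tx":-0.0335,"ty":-0.0358},{"gripper":0.05,"tx":-0.0335,"ty":-0.0358},{"gripper":0.05,"tx":-0.0335,"ty":-0.0358}]' 60
```

```text
$[0]: bad value
```

```bash
python3 -m inch '[{"gripper":0.05,"tx":-0.0335,"ty":-0.0358,"tz":0,"spin":0},{"gripper":0.05,"tx":-0.0335,"ty":-0.0358,"tz":0,"spin":0},{"gripper":0.05,"tx":-0.0335,"ty":-0.0358,"tz":0,"spin":0},{"gripper":0.05,"tx":-0.0335,"ty":-0.0358,"tz":0,"spin":0},{"gripper":0.05,"tx":-0.0335,"ty":-0.0358,"tz":0,"spin":0},{"gripper":0.05,"tx":-0.0335,"ty":-0.0358,"tz":0,"spin":0},{"gripper":0.05,"tx":-0.0335,"ty":-0.0358,"tz":0,"spin":0},{"gripper":0.05,"tx":-0.0335,"ty":-0.0358,"tz":0,"spin":0}]' 60
```

```text
clock: 1.2
eef_pos: [341.9, 262.9, 231.6]
tcp_rot: [3.141, 0.001, 2.9]
contact_force: [1.0, 0.1, -0.6]
opening: 0.584
```

```bash
python3 -m inch '[{"gripper":0.05,"tx":-0.0335,"ty":-0.0358,"tz":0,"spin":0},{"gripper":0.05,"tx":-0.0335,"ty":-0.0358,"tz":0,"spin":0},{"gripper":0.05,"tx":-0.0335,"ty":-0.0358,"tz":0,"spin":0},{"gripper":0.05,"tx":-0.0335,"ty":-0.0358,"tz":0,"spin":0},{"gripper":0.05,"tx":-0.0335,"ty":-0.0358,"tz":0,"spin":0},{"gripper":0.05,"tx":-0.0335,"ty":-0.0358,"tz":0,"spin":0},{"gripper":0.05,"tx":-0.0335,"ty":-0.0358,"tz":0,"spin":0},{"gripper":0.05,"tx":0,"ty":0,"tz":0,"spin":-7}]' 60
python3 - <<'E'
from h import *
f=grab_frame("wrist"); cv2.imwrite("pics/w1.png",f["pixels"][:,:,::-1]); print(f["K"],np.round(f["extrinsics"],3)); print(sense()["eef_pos"],sense()["tcp_rot"],sense()["qpos"])
np.savez("w1.npz",**f)
E
```

```text
clock: 2.0
eef_pos: [511.7, -39.5, 231.6]
tcp_rot: [-3.14, 0.003, 3.019]
contact_force: [0.1, 0.9, 0.9]
opening: 0.586
[[309.88599592   0.         278.29518129]
 [  0.         309.88599592 206.13864556]
 [  0.           0.           1.        ]] [[ 1.23000e-01  9.42000e-01  3.14000e-01  4.29953e+02]
 [ 9.92000e-01 -1.16000e-01 -4.00000e-02 -2.94060e+01]
 [-2.00000e-03  3.16000e-01 -9.49000e-01  3.72781e+02]
 [ 0.00000e+00  0.00000e+00  0.00000e+00  1.00000e+00]]
[510.10133502 -37.5143262  231.24219496] [-3.14131783e+00  5.39979388e-04  3.02920932e+00] [-7.61462859e-02  1.75805418e-01  1.87318009e+00 -3.31463827e-04
  1.09207750e+00 -1.53440660e+00]
```

View pics/w1.png

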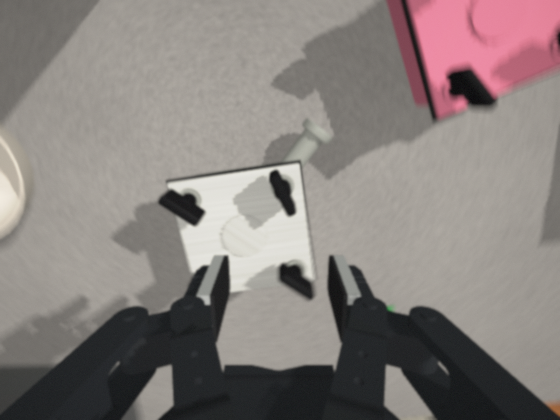

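Wrist view shows the steel box. The spout is at (318,132), the spout screw blade near (283,192), and the tight ones at (183,205) and (297,280).

```bash
python3 - <<'E'
from h import *
f=dict(np.load("w1.npz"))
c=f["pixels"][150:250,155:325,::-1].copy(); c=cv2.resize(c,None,fx=4.7,fy=4.7,interpolation=cv2.INTER_CUBIC)
m0=np.array([558,-84.4]);yaw=2.36
ex=np.array([np.cos(yaw),np.sin(yaw)]);ey=np.array([-ex[1],ex[0]])
def draw(P,col):
    q=[((w2px(f,p)-[155,150]+.5)*4.7).astype(int) for p in P]
    cv2.polylines(c,[np.array(q)],True,col,1)
W=lambda a,b,z:[*(m0+a*ex+b*ey),z]
r=136/np.sqrt(2)
draw([W(r,0,70),W(0,r,70),W(-r,0,70),W(0,-r,70)],(0,255,0))
def blade(cx,cy,an,z):
    u=np.array([np.cos(an),np.sin(an)])*21;n=np.array([-np.sin(an),np.cos(an)])*5
    return [W(cx+s*u[0]+t*n[0],cy+s*u[1]+t*n[1],z) for s,t in[(1,1),(1,-1),(-1,-1),(-1,1)]]
for cx,cy,an in[(68,0,1.15),(-68,0,1.1),(0,68,np.pi/2),(0,-68,np.pi/2)]:
    draw(blade(cx,cy,an,109),(0,0,255)); draw(blade(cx,cy,an,80),(255,0,0))
cv2.imwrite("pics/w1c.png",c)
E
```

```text
(no output)
```

View pics/w1c.png

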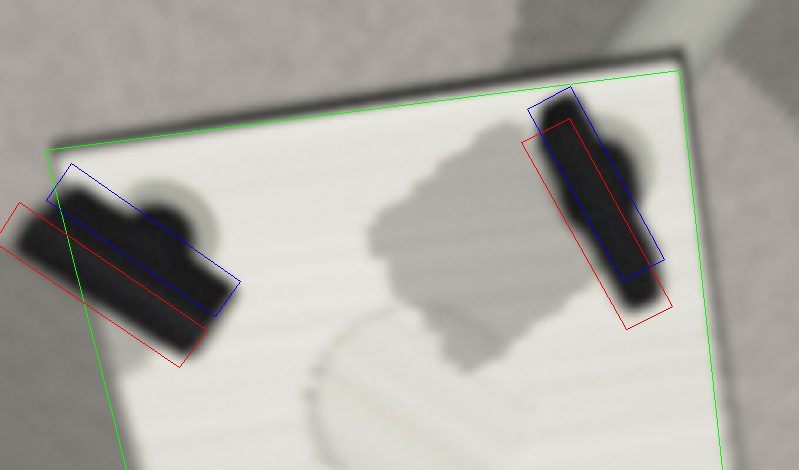

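```bash
python3 -m inch '[{"gripper":0.05,"tx":0,"ty":0,"tz":0,"spin":-6.5},{"gripper":0.05,"tx":0,"ty":0,"tz":0,"spin":-6.5},{"gripper":0.05,"tx":0,"ty":0,"tz":0,"spin":-6.5},{"gripper":0.05,"tx":0,"ty":0,"tz":0,"spin":-6.5},{"gripper":0.05,"tx":0,"ty":0.0037,"tz":0.03,"spin":0},{"gripper":0.05,"tx":0,"ty":0,"tz":0.04,"spin":0},{"gripper":0.05,"tx":0,"ty":0,"tz":0.03,"spin":0},{"gripper":0.05,"tx":0,"ty":0,"tz":0,"spin":0}]' 60
python3 - <<'E'
from h import *
f=grab_frame("wrist"); c=f["pixels"][:,:,::-1].copy()
s=sense();print(s["eef_pos"],s["tcp_rot"],s["qpos"])
m0=np.array([557,-82.]);yaw=2.36
ex=np.array([np.cos(yaw),np.sin(yaw)]);ey=np.array([-ex[1],ex[0]])
W=lambda a,b,z:[*(m0+a*ex+b*ey),z]
def draw(P,col): cv2.polylines(c,[np.array([w2px(f,p).astype(int) for p in P])],True,col,1)
def blade(cx,cy,an,z):
    u=np.array([np.cos(an),np.sin(an)])*21;n=np.array([-np.sin(an),np.cos(an)])*5
    return [W(cx+s*u[0]+t*n[0],cy+s*u[1]+t*n[1],z) for s,t in[(1,1),(1,-1),(-1,-1),(-1,1)]]
cv2.imwrite("pics/w2raw.png",c)
for z,col in((109,(0,0,255)),(80,(255,0,0))): draw(blade(68,0,1.12,z),col); draw(blade(0,68,np.pi/2,z),col)
cv2.imwrite("pics/w2.png",c)
np.savez("w2.npz",**f)
E
```

```text
clock: 2.85
eef_pos: [504.6, -30.5, 128.1]
tcp_rot: [3.139, -0.006, -2.808]
contact_force: [-0.4, -0.4, -1.2]
opening: 0.584
[506.18896651 -30.74489144 130.22112811] [ 3.13997083 -0.00359667 -2.8081142 ] [-6.36918378e-02  3.01221528e-01  1.97081733e+00  1.36122290e-04
  8.73497838e-01 -1.96805132e+00]
```

View pics/w2.png

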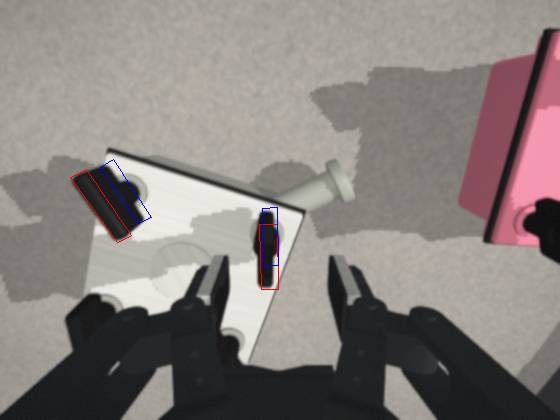

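```bash
python3 -m inch '[{"gripper":0.05,"tx":-0.001,"ty":-0.0045,"tz":0,"spin":0},{"gripper":0.05,"tx":0,"ty":0,"tz":0.025,"spin":0},{"gripper":0.05,"tx":0,"ty":0,"tz":0.025,"spin":0},{"gripper":0.05,"tx":0,"ty":0,"tz":0,"spin":0},{"gripper":0.0,"tx":0,"ty":0,"tz":0,"spin":0},{"gripper":0.0,"tx":0,"ty":0,"tz":0,"spin":0},{"gripper":0.0,"tx":0,"ty":0,"tz":0,"spin":0},{"gripper":0.0,"tx":0,"ty":0,"tz":0,"spin":0}]' 60
python3 - <<'E'
from h import *
f=grab_frame("wrist"); c=f["pixels"][:,:,::-1].copy()
s=sense();print(s["eef_pos"],s["tcp_rot"],s["wrist_torque"],s["contact_force"])
cv2.imwrite("pics/w3.png",c)
E
```

```text
clock: 3.7
eef_pos: [511.9, -36.1, 83.4]
tcp_rot: [-3.139, 0.003, -2.807]
contact_force: [0.1, -4.9, 6.7]
opening: 0.165
[511.86281004 -36.13570326  83.36830484] [-3.13909062e+00  3.03874567e-03 -2.80696249e+00] [-0.79198223  0.09343794 -0.00235071] [-1.53058912 -5.21046288  8.07735594]
```

View pics/w3.png

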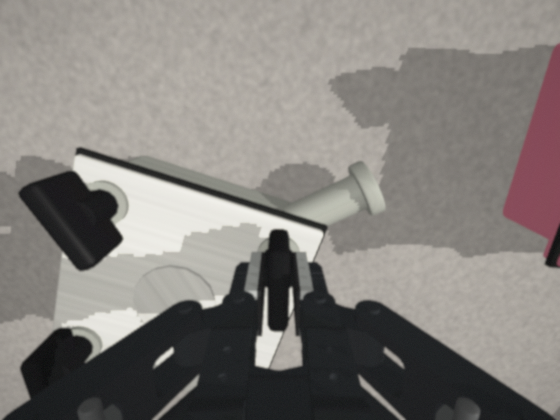

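```bash
python3 -m inch '[{"gripper":0.0,"tx":0,"ty":0,"tz":0,"spin":0},{"gripper":0.0,"tx":0,"ty":0,"tz":0,"spin":0},{"gripper":0.0,"tx":0,"ty":0,"tz":0,"spin":0},{"gripper":0.0,"tx":0,"ty":0,"tz":0,"spin":0},{"gripper":0.0,"tx":0,"ty":0,"tz":0,"spin":4},{"gripper":0.0,"tx":0,"ty":0,"tz":0,"spin":4},{"gripper":0.0,"tx":0,"ty":0,"tz":0,"spin":4},{"gripper":0.0,"tx":0,"ty":0,"tz":0,"spin":4}]' 60
python3 - <<'E'
from h import *
s=sense();print(s["eef_pos"],s["tcp_rot"],s["wrist_torque"],s["contact_force"],s["qpos"][5])
f=grab_frame("wrist"); c=f["pixels"][:,:,::-1].copy()
cv2.imwrite("pics/w4.png",c)
s=sense();print(s["eef_pos"],s["tcp_rot"],s["wrist_torque"],s["contact_force"],s["qpos"][5])
E
```

```text
clock: 4.55
eef_pos: [511.9, -36.3, 83.4]
tcp_rot: [-3.14, 0.004, -3.089]
contact_force: [-0.4, -5.8, 6.9]
opening: 0.163
[511.90980509 -36.32254659  83.39113952] [-3.1396946   0.00374975 -3.08878806] [-1.14195238  0.04580771  0.08707915] [-0.35889931 -5.78848184  6.87761994] -1.6949445577258682
[511.90396577 -36.3339473   83.37567291] [-3.13971315  0.0037119  -3.09323346] [-1.0960103   0.13291731  0.04840608] [-0.44563703 -5.90630233  6.01380725] -1.690516004562895
```

View pics/w4.png

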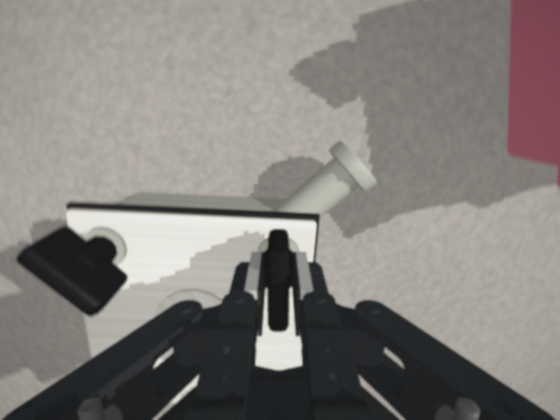

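```bash
python3 -m inch '[{"gripper":0.0,"tx":0,"ty":0,"tz":0,"spin":7},{"gripper":0.0,"tx":0,"ty":0,"tz":0,"spin":7},{"gripper":0.0,"tx":0,"ty":0,"tz":0,"spin":7},{"gripper":0.0,"tx":0,"ty":0,"tz":0,"spin":7},{"gripper":0.0,"tx":0,"ty":0,"tz":0,"spin":6},{"gripper":0.0,"tx":0,"ty":0,"tz":0,"spin":6},{"gripper":0.0,"tx":0,"ty":0,"tz":0,"spin":5},{"gripper":0.0,"tx":0,"ty":0,"tz":0,"spin":0}]' 60
python3 - <<'E'
from h import *
s=sense();print(s["eef_pos"],s["tcp_rot"],s["wrist_torque"],s["contact_force"],s["qpos"][5])
E
```

```text
clock: 5.4
eef_pos: [511.7, -36.8, 83.4]
tcp_rot: [3.141, 0.004, 2.409]
contact_force: [-0.5, -9.8, 7.2]
opening: 0.166
[511.71792128 -36.81356806  83.3778726 ] [3.14105844 0.00417501 2.40896755] [-1.65252154  0.21954293 -0.07898521] [-0.53117028 -9.83968214  7.24696853] -0.9092699118104597
```

```bash
python3 -m inch '[{"gripper":0.0,"tx":0,"ty":0,"tz":0,"spin":2},{"gripper":0.0,"tx":0,"ty":0,"tz":0,"spin":2},{"gripper":0.0,"tx":0,"ty":0,"tz":0,"spin":1},{"gripper":0.0,"tx":0,"ty":0,"tz":0,"spin":0},{"gripper":0.0,"tx":0,"ty":0,"tz":0,"spin":0},{"gripper":0.0,"tx":0,"ty":0,"tz":0,"spin":0},{"gripper":0.0,"tx":0,"ty":0,"tz":0,"spin":0},{"gripper":0.0,"tx":0,"ty":0,"tz":0,"spin":0}]' 60
python3 - <<'E'
from h import *
s=sense();print(s["eef_pos"],s["tcp_rot"],s["wrist_torque"],s["contact_force"],s["qpos"][5])
f=grab_frame("wrist"); c=f["pixels"][:,:,::-1].copy()
cv2.imwrite("pics/w5.png",c)
E
```

```text
clock: 6.2
eef_pos: [511.7, -36.8, 83.4]
tcp_rot: [3.141, 0.004, 2.325]
contact_force: [-1.5, -9.7, 8.2]
opening: 0.165
[511.67050503 -36.84291025  83.36736468] [3.14090272 0.00420251 2.3254429 ] [-1.63834973  0.25022143  0.34381656] [-1.49362258 -9.66757257  8.17670197] -0.8254693122883336
```

View pics/w5.png

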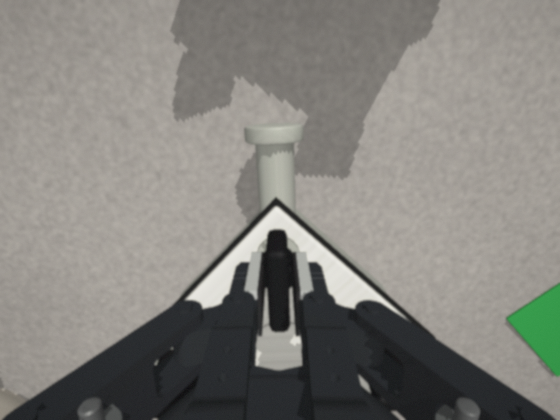

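Aligned with the spout, and the wrist torque has risen from about 0.08 to 0.34 N m, which looks like the stop. I'll press a few degrees further to confirm.

```bash
python3 -m inch '[{"gripper":0.0,"tx":0,"ty":0,"tz":0,"spin":2},{"gripper":0.0,"tx":0,"ty":0,"tz":0,"spin":2},{"gripper":0.0,"tx":0,"ty":0,"tz":0,"spin":0},{"gripper":0.0,"tx":0,"ty":0,"tz":0,"spin":0},{"gripper":0.0,"tx":0,"ty":0,"tz":0,"spin":0},{"gripper":0.0,"tx":0,"ty":0,"tz":0,"spin":0},{"gripper":0.0,"tx":0,"ty":0,"tz":0,"spin":0},{"gripper":0.0,"tx":0,"ty":0,"tz":0,"spin":0}]' 60
python3 - <<'E'
from h import *
s=sense();print(s["eef_pos"],s["tcp_rot"],s["wrist_torque"],s["contact_force"],s["qpos"][5])
f=grab_frame("wrist"); c=f["pixels"][:,:,::-1].copy()
cv2.imwrite("pics/w6.png",c)
E
```

```text
clock: 7.05
eef_pos: [511.5, -36.7, 83.2]
tcp_rot: [3.141, 0.004, 2.256]
contact_force: [-1.4, -8.2, 5.9]
opening: 0.163
[511.5118096  -36.72477884  83.232933  ] [3.14076147 0.00381137 2.25578917] [-1.49485653  0.2207891   0.49956077] [-1.44943563 -8.21794023  5.94716711] -0.7558446530230223
```

View pics/w6.png

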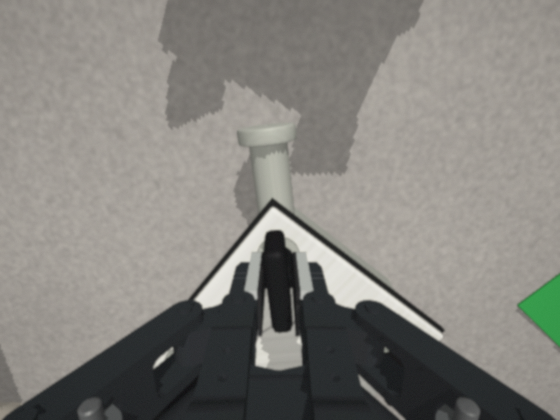

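Now the blade is skewed in the jaws (near 277,280) while the hand has turned further, and the torque is 0.5 N m. The screw is on its stop. I'll turn back to parallel, release and lift.

```bash
python3 -m inch '[{"gripper":0.0,"tx":0,"ty":0,"tz":0,"spin":-3},{"gripper":0.0,"tx":0,"ty":0,"tz":0,"spin":0},{"gripper":0.05,"tx":0,"ty":0,"tz":0,"spin":0},{"gripper":0.05,"tx":0,"ty":0,"tz":0,"spin":0},{"gripper":0.05,"tx":0,"ty":0,"tz":0,"spin":0},{"gripper":0.05,"tx":0,"ty":0,"tz":-0.04,"spin":0},{"gripper":0.05,"tx":0,"ty":0,"tz":-0.04,"spin":0},{"gripper":0.05,"tx":0,"ty":0,"tz":-0.04,"spin":0}]' 60
python3 -m inch '[{"gripper":0.05,"tx":-0.035,"ty":0.0015,"tz":0,"spin":0},{"gripper":0.05,"tx":-0.035,"ty":0.0018,"tz":0,"spin":0},{"gripper":0.05,"tx":-0.035,"ty":0.0018,"tz":0,"spin":0},{"gripper":0.05,"tx":-0.0318,"ty":0.0018,"tz":0,"spin":0},{"gripper":0.05,"tx":0,"ty":0,"tz":0,"spin":-8.2},{"gripper":0.05,"tx":0,"ty":0,"tz":0,"spin":-8.2},{"gripper":0.05,"tx":0,"ty":0,"tz":0,"spin":-8.2},{"gripper":0.05,"tx":0,"ty":0,"tz":0,"spin":-8.2}]' 60
python3 -m inch '[{"gripper":0.05,"tx":0,"ty":0,"tz":0,"spin":-8.2},{"gripper":0.05,"tx":0,"ty":0,"tz":0,"spin":-8.2},{"gripper":0.05,"tx":0,"ty":0,"tz":0,"spin":-8.2},{"gripper":0.05,"tx":0,"ty":0,"tz":0,"spin":-8.2},{"gripper":0.05,"tx":0,"ty":0,"tz":0.02,"spin":0},{"gripper":0.05,"tx":0,"ty":0,"tz":0.03,"spin":0},{"gripper":0.05,"tx":0,"ty":0,"tz":0,"spin":0},{"gripper":0.05,"tx":0,"ty":0,"tz":0,"spin":0}]' 60
cat > ov.py <<'E'
from h import *
import sys
n=sys.argv[1];yaw=float(sys.argv[2]);mx,my=map(float,sys.argv[3:5]);fa=float(sys.argv[5])
cam=sys.argv[6] if len(sys.argv)>6 else "wrist"
f=grab_frame(cam); c=f["pixels"][:,:,::-1].copy()
s=sense();print(s["eef_pos"],s["tcp_rot"],s["qpos"])
m0=np.array([mx,my])
ex=np.array([np.cos(yaw),np.sin(yaw)]);ey=np.array([-ex[1],ex[0]])
W=lambda a,b,z:[*(m0+a*ex+b*ey),z]
def draw(P,col): cv2.polylines(c,[np.array([w2px(f,p).astype(int) for p in P])],True,col,1)
def blade(cx,cy,an,z):
    u=np.array([np.cos(an),np.sin(an)])*21;n=np.array([-np.sin(an),np.cos(an)])*5
    return [W(cx+s*u[0]+t*n[0],cy+s*u[1]+t*n[1],z) for s,t in[(1,1),(1,-1),(-1,-1),(-1,1)]]
cv2.imwrite(f"pics/{n}raw.png",c)
for z,col in((109,(0,0,255)),(80,(255,0,0))): draw(blade(68,0,0,z),col); draw(blade(-68,0,fa,z),col);draw(blade(0,68,np.pi/2,z),col);draw(blade(0,-68,np.pi/2,z),col)
cv2.imwrite(f"pics/{n}.png",c)
E
python3 ov.py w7 2.345 557 -82 1.1
```

```text
clock: 7.9
eef_pos: [509.8, -35.1, 202.7]
tcp_rot: [-3.141, -0.001, 2.307]
contact_force: [0.5, 0.6, 0.4]
opening: 0.586
clock: 8.7
eef_pos: [607.0, -131.9, 201.2]
tcp_rot: [3.141, -0.0, 2.885]
contact_force: [-0.2, -0.5, -1.0]
opening: 0.586
clock: 9.5
eef_pos: [606.9, -131.9, 151.4]
tcp_rot: [3.141, -0.001, -2.832]
contact_force: [0.4, -0.3, 0.1]
opening: 0.59
[ 607.58205705 -132.11245228  152.27309078] [-3.14131055e+00  6.33943419e-04 -2.83188212e+00] [-2.16560382e-01  4.29517308e-01  1.71006625e+00  8.84712423e-05
  1.00131923e+00 -2.09711483e+00]
```

View pics/w7.png

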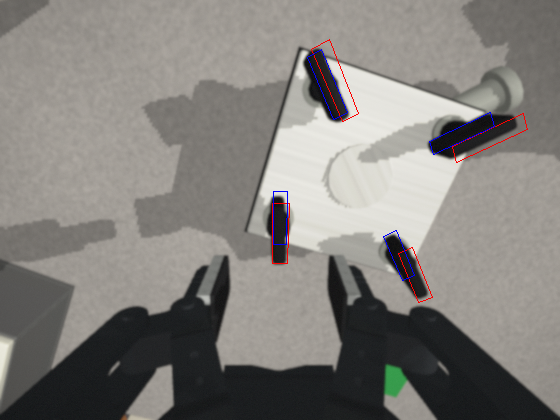

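The far screw's blade (column 279, rows 193–263) is between the jaws and parallel to them. The spout screw lies along the diagonal at (475,138).

```bash
python3 -m inch '[{"gripper":0.05,"tx":0.001,"ty":0.0005,"tz":0.025,"spin":0},{"gripper":0.05,"tx":0,"ty":0,"tz":0.025,"spin":0},{"gripper":0.05,"tx":0,"ty":0,"tz":0.02,"spin":0},{"gripper":0.05,"tx":0,"ty":0,"tz":0,"spin":0},{"gripper":0.0,"tx":0,"ty":0,"tz":0,"spin":0},{"gripper":0.0,"tx":0,"ty":0,"tz":0,"spin":0},{"gripper":0.0,"tx":0,"ty":0,"tz":0,"spin":0},{"gripper":0.0,"tx":0,"ty":0,"tz":0,"spin":0}]' 60
python3 -m inch '[{"gripper":0.0,"tx":0,"ty":0,"tz":0,"spin":0},{"gripper":0.0,"tx":0,"ty":0,"tz":0,"spin":0},{"gripper":0.0,"tx":0,"ty":0,"tz":0,"spin":2},{"gripper":0.0,"tx":0,"ty":0,"tz":0,"spin":2},{"gripper":0.0,"tx":0,"ty":0,"tz":0,"spin":4},{"gripper":0.0,"tx":0,"ty":0,"tz":0,"spin":4},{"gripper":0.0,"tx":0,"ty":0,"tz":0,"spin":4},{"gripper":0.0,"tx":0,"ty":0,"tz":0,"spin":0}]' 60
python3 - <<'E'
from h import *
s=sense();print(s["eef_pos"],s["tcp_rot"],s["wrist_torque"],s["contact_force"],s["qpos"][5])
f=grab_frame("wrist"); c=f["pixels"][:,:,::-1].copy()
cv2.imwrite("pics/w8.png",c)
E
```

```text
clock: 10.35
eef_pos: [607.2, -132.0, 83.4]
tcp_rot: [-3.14, 0.003, -2.832]
contact_force: [-0.4, 2.3, 6.6]
opening: 0.165
clock: 11.15
eef_pos: [607.1, -131.7, 83.4]
tcp_rot: [-3.142, 0.003, -3.114]
contact_force: [-2.0, 2.6, 5.8]
opening: 0.167
[ 607.12377437 -131.7064139    83.39370577] [-3.14157397e+00  2.69224154e-03 -3.11363433e+00] [ 0.4309855   0.21727589 -0.0720505 ] [-2.04026348  2.56415674  5.7596815 ] -1.81567681901159
```

View pics/w8.png

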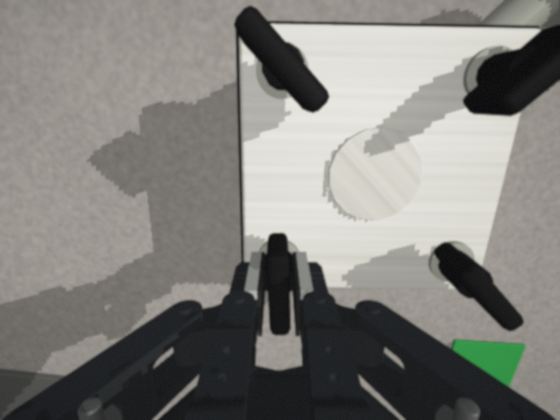

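The blade turns with the hand.

```bash
python3 -m inch '[{"gripper":0.0,"tx":0,"ty":0,"tz":0,"spin":7},{"gripper":0.0,"tx":0,"ty":0,"tz":0,"spin":7},{"gripper":0.0,"tx":0,"ty":0,"tz":0,"spin":7},{"gripper":0.0,"tx":0,"ty":0,"tz":0,"spin":7},{"gripper":0.0,"tx":0,"ty":0,"tz":0,"spin":6},{"gripper":0.0,"tx":0,"ty":0,"tz":0,"spin":6},{"gripper":0.0,"tx":0,"ty":0,"tz":0,"spin":5},{"gripper":0.0,"tx":0,"ty":0,"tz":0,"spin":0}]' 60
python3 -c '
from rig import sense
s=sense();print(s["eef_pos"],s["tcp_rot"],s["wrist_torque"],s["contact_force"])'
python3 -m inch '[{"gripper":0.0,"tx":0,"ty":0,"tz":0,"spin":2},{"gripper":0.0,"tx":0,"ty":0,"tz":0,"spin":2},{"gripper":0.0,"tx":0,"ty":0,"tz":0,"spin":2},{"gripper":0.0,"tx":0,"ty":0,"tz":0,"spin":1},{"gripper":0.0,"tx":0,"ty":0,"tz":0,"spin":0},{"gripper":0.0,"tx":0,"ty":0,"tz":0,"spin":0},{"gripper":0.0,"tx":0,"ty":0,"tz":0,"spin":0},{"gripper":0.0,"tx":0,"ty":0,"tz":0,"spin":0}]' 60
python3 - <<'E'
from h import *
s=sense();print(s["eef_pos"],s["tcp_rot"],s["wrist_torque"],s["contact_force"],s["qpos"][5])
f=grab_frame("wrist"); c=f["pixels"][:,:,::-1].copy()
cv2.imwrite("pics/w9.png",c)
E
```

```text
clock: 12.0
eef_pos: [607.4, -130.9, 83.4]
tcp_rot: [3.139, 0.002, 2.383]
contact_force: [0.4, 7.3, 5.7]
opening: 0.16
[ 607.41638198 -130.90469604   83.41384614] [3.13856261e+00 1.51164832e-03 2.38320331e+00] [1.1785661  0.0054674  0.03122673] [0.44049941 7.33635055 5.7424838 ]
clock: 12.8
eef_pos: [607.5, -130.8, 83.4]
tcp_rot: [3.138, 0.001, 2.265]
contact_force: [0.8, 8.6, 4.7]
opening: 0.163
[ 607.5347492  -130.81629063   83.41910257] [3.13840251e+00 1.36070809e-03 2.26504912e+00] [ 1.26950806 -0.13061213  0.44736715] [0.80820516 8.64061441 4.6657727 ] -0.9110994653500906
```

View pics/w9.png

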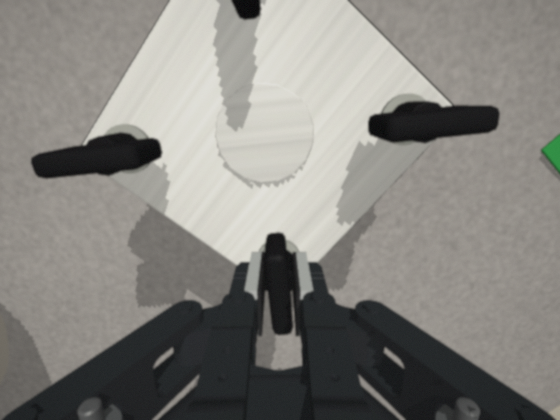

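Same signature as the first screw: 0.45 N m and a slight skew in the jaws. I'll back off the skew, release, lift and look.

```bash
python3 -m inch '[{"gripper":0.0,"tx":0,"ty":0,"tz":0,"spin":1},{"gripper":0.0,"tx":0,"ty":0,"tz":0,"spin":-3},{"gripper":0.05,"tx":0,"ty":0,"tz":0,"spin":0},{"gripper":0.05,"tx":0,"ty":0,"tz":0,"spin":0},{"gripper":0.05,"tx":0,"ty":0,"tz":0,"spin":0},{"gripper":0.05,"tx":0,"ty":0,"tz":-0.04,"spin":0},{"gripper":0.05,"tx":0,"ty":0,"tz":-0.04,"spin":0},{"gripper":0.05,"tx":0,"ty":0,"tz":-0.04,"spin":0}]' 60
python3 -m inch '[{"gripper":0.05,"tx":0.03,"ty":0,"tz":-0.03,"spin":0},{"gripper":0.05,"tx":0.03,"ty":0,"tz":-0.02,"spin":0},{"gripper":0.05,"tx":0.01,"ty":0,"tz":0,"spin":0},{"gripper":0.05,"tx":0,"ty":0,"tz":0,"spin":0},{"gripper":0.05,"tx":0,"ty":0,"tz":0,"spin":0},{"gripper":0.05,"tx":0,"ty":0,"tz":0,"spin":0},{"gripper":0.05,"tx":0,"ty":0,"tz":0,"spin":0},{"gripper":0.05,"tx":0,"ty":0,"tz":0,"spin":0}]' 60
python3 ov.py w10 2.345 557 -82 0
```

```text
clock: 13.65
eef_pos: [605.6, -132.1, 202.6]
tcp_rot: [-3.141, -0.0, 2.299]
contact_force: [0.5, -0.6, -0.2]
opening: 0.58
clock: 14.45
eef_pos: [559.4, -80.2, 250.5]
tcp_rot: [-3.141, -0.001, 2.299]
contact_force: [-0.6, 0.2, -0.5]
opening: 0.583
[559.45471645 -80.04815263 250.69079863] [-3.14098841e+00 -6.40585628e-04  2.29897777e+00] [-1.44740872e-01  2.42247559e-01  1.74189467e+00 -5.60406532e-05
  1.15832953e+00 -8.72900020e-01]
```

View pics/w10.png

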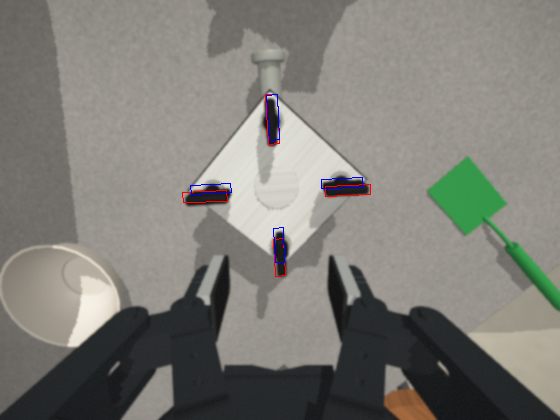

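View pics/w10raw.png

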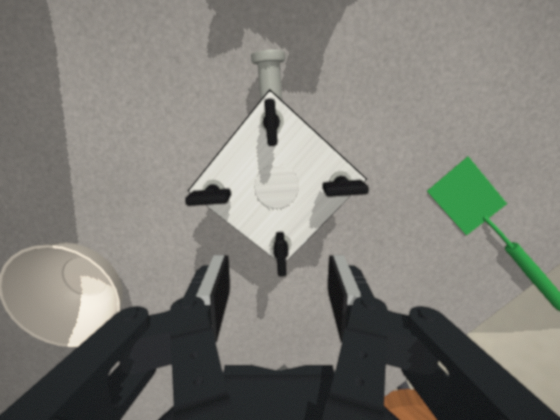

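All four blades now match the tight overlay. One zoomed check of the angles.

```bash
python3 - <<'E'
from h import *
for n,raw in(("w10",1),):
    c=cv2.imread("pics/w10.png"); cv2.imwrite("pics/w10c.png",cv2.resize(c[80:290,170:385],None,fx=2.8,fy=2.8,interpolation=cv2.INTER_CUBIC))
f=grab_frame("wrist");g=f["pixels"].max(2)
# blade top-edge lines: dark pixels, minAreaRect -> world angle at z~95
for nm,(x0,x1,y0,y1) in dict(spout=(258,290,98,150),far=(268,294,230,280),t1=(180,236,184,206),t2=(318,374,172,197)).items():
    m=(g[y0:y1,x0:x1]<45).astype(np.uint8);k,l,st,_=cv2.connectedComponentsWithStats(m);i=1+st[1:,4].argmax()
    v,u=np.nonzero(l==i);P=np.array([px2w(f,a+x0,b+y0,98)[:2] for a,b in zip(u,v)])
    d=P-P.mean(0);w,V=np.linalg.eigh(d.T@d);print(nm,len(u),P.mean(0),np.arctan2(V[1,1],V[0,1])%np.pi)
E
```

```text
spout 417 [509.65542094 -36.56076523] 2.3599827794027615
far 364 [ 605.29692691 -129.90580967] 2.343046401156244
t1 550 [ 510.35978919 -130.8807295 ] 0.8894344817030138
t2 555 [604.11226026 -34.88993048] 0.719872532812988
```

View pics/w10c.png

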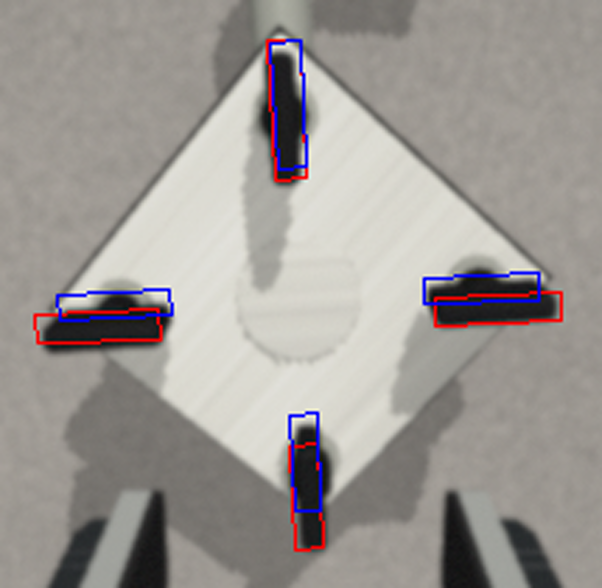

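```bash
python3 -c '
from rig import *
s=sense();print(s["clock"],s["contact_force"]);print(sign_off())'
```

```text
14.55 [-0.64230159  0.63375794 -0.18149596]
the job is handed in; nothing more can be done
None
```

I tightened both loose wing screws on the steel box, the spout-corner one first and then the one diagonally opposite. I handed the job in at 14.55 s with the gripper open and well clear; sign-off gives no verdict.

- **Stop reached:** each screw turned freely at under 0.1 N m. Near alignment the torque rose, to 0.50 N m on the spout screw and 0.45 N m on the far one. The blade then slipped slightly in the jaws while the hand kept turning, so both were against their stops. I turned the hand back about 2–3° to square up before releasing.
- **Final picture:** the spout blade measured 2.360 rad and the far blade 2.343 rad. I estimate the box diagonal at 2.34–2.37 rad, so both point at the cover middle to within about 1–2°.
- **Disagreement:** the same measurement put the two tight screws at 0.89 and 0.72 rad, when both should read about 0.79. I take this as a viewing-angle effect, since I never touched them and they matched the overlay drawn on the picture.

The highest contact force I read was about 12 N, well under the limits.

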